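# Put the paint cups and tins back in their drip trays

## Robot

A 6-joint arm with a two-finger parallel gripper is mounted at the origin on the work surface. World frame = base frame: x ahead of the robot, y to its left, z up, the work surface at z = 0. Lengths are in m, angles in rad, forces in N, time in s.
With the tool pointing down it reaches from about 0.3 to 0.775 m from the base axis. Payload 14.6 kg.
Tool frame: the origin (TCP) lies midway between the tips of the shut fingers; the grasp point (between the pads) lies 19 mm behind it; z points along the fingers, y is the line along which they close (so a half turn about z gives the same grasp; the last joint's range is limited). The gripper opens to 94 mm and grips with 3 to 60 N. Pads are 16 mm wide; open, the fingers measure 119 mm over their backs; the gripper's body (75 mm by 177 mm) begins 78 mm behind the grasp point.
Start: joints at [1.129, 0.3, 1.521, -0, 1.321, -0.067], TCP at [0.201, 0.512, 0.205] pointing down, gripper open.
Joint ranges: [-3.03, 3.03], [-0.79, 2.21], [0.23, 2.52], [-1.04, 4.18], [0, 3.07], [-2.55, 2.55]. Speed limits (rad/s): [2.22, 2.22, 2.57, 3.14, 3.14, 3.14].

## Interface

Orientations are given as [roll, pitch, yaw] about the fixed x, y, z axes, in that order (R = Rz(yaw) Ry(pitch) Rx(roll)).
In Python, from station import ctrl gives the robot as it stands. The module is installed in compiled form; this text tells all that it offers.
- The arm moves only by the tool servo_tool, never from a script. Its argument "plan" is a list of rows, each a list of 7 numbers: the opening in per cent of the stroke, from 0 (shut) to 100 (fully open), then the shift along the tool's x, y, z in m, then the turn, a rotation vector about the tool's x, y, z in rad. A call has exactly 8 rows; each row shifts and turns the commanded pose from where the row before left it, along the tool's axes as they then stand; what a row does not reach is not made up. A row lasts 1/8 s, in which the tool goes at most 62.5 mm and 10.7 degrees, less where a joint would pass 70% of its speed; a pose out of reach is approached as far as the arm can. A call with a gripper value outside its range is refused whole. The fingers move at their own pace and stop on an object; "force" is the grip in N (left out, the last holds). Time passes only in rows, so rows that do not move let the fingers close, or fill a call up. It gives the time, the measured TCP pose, the force, the opening and the grip force at its end, in the units of the state.
- ctrl.get_obs(): the state, without advancing time (a new reading comes with each control period).
- ctrl.camera(name): name is "scene" or "side" or "wrist"; returns a dict with "pixels" (384x512x3 uint8, red, green, blue), "z_map" (384x512 float32, m along the optical axis (not along the pixel's ray), 0 where there is no reading), "mtx" (3x3 intrinsics, pixels), "dist" ([k1, k2, p1, p2, k3] as OpenCV has them; the pictures are not rectified), "pose" (4x4, takes a point from camera to world coordinates). Camera axes: x right, y up, looking along -z (the intrinsics and any distortion apply to the point x, -y, -z); pixel columns grow to the right and rows downward; lengths in m; the calibration is good to about 2 mm. A picture is of the moment at which its call begins.
- ctrl.hand_in(): hands the job in; it is judged then, once.
The state is a dict: "time_s": time; "qpos": joint angles; "joint_vel": joint speeds; "tau": joint torques, N m; "ee_pos": TCP position; "eef_rot": TCP orientation; "force": force on the tool from outside, world axes, zero at the start; "moment": the same for the moment, N m; "grip_width": finger opening in m; "grip_force": force on a finger pad.
Only numpy, scipy, OpenCV 4.12 (cv2) and the standard library are available. Lean on these libraries where they do the work, as an engineer would, in place of code of your own. Each camera call takes 0.05 s, during which the arm holds its last target. There are 200 camera calls.

## Task

Put the two spray-gun cups and the two tins away, each in the empty drip tray of its own shape and size: large cup in the large round tray, small cup in the small round one, oblong tin in the oblong one (turned to fit), square tin in the square one (turned to fit). Set each down upright and flat on the tray's floor, inside the rim, without dropping it or tipping anything over, and let go; leave the paper cups and the tape roll where they are.

Things in the scene. Friction and masses are not known exactly. Their poses are not given: they have to be found in the camera images.
- large_cup: large spray-gun cup: round white plastic, 84 mm across and 66 mm tall, its lid sloping in from there to 84 mm height, then an upright round spout 24 mm across from 84 to 118 mm height (the top), on the cup's axis. The spout is closed and is the place to grip. Loose, 0.2 to 0.45 kg, standing on the bench. Origin: centre of its underside, z up.
- small_cup: small spray-gun cup: round white plastic, 56 mm across and 56 mm tall, its lid sloping in to 68 mm height, then an upright round closed spout 24 mm across from 68 to 102 mm height (the top), on the axis; grip it there. Loose, 0.1 to 0.22 kg, standing on the bench. Origin: centre of its underside, z up.
- oblong_tin: oblong bright metal tin with a paper band: 90 mm along its x, 50 mm along its y, flat top at 84 mm height; in the middle of the top an upright round black cap 26 mm across, from 84 to 118 mm height; grip it there. Loose, 0.24 to 0.5 kg, standing on the bench at any yaw. Origin: centre of its underside, z up.
- square_tin: square bright metal tin with a paper band: 60 by 60 mm along its x and y, flat top at 70 mm height; in the middle of the top an upright round black cap 26 mm across, from 70 to 104 mm height; grip it there. Loose, 0.19 to 0.4 kg, standing on the bench at any yaw. Origin: centre of its underside, z up.
- large_round_tray: large round grey drip tray with a dark floor for the large cup: inside 102 mm across, floor 3 mm thick, rim 3 mm thick and 10 mm high. Fixed to the bench. Origin: centre of its underside, on the bench, z up.
- small_round_tray: small round grey drip tray with a dark floor for the small cup: inside 74 mm across, floor 3 mm thick, rim 3 mm thick and 10 mm high. Fixed to the bench. Origin: centre of its underside, on the bench, z up.
- oblong_tray: oblong grey drip tray with a dark floor for the oblong tin: inside 108 mm along its x and 68 mm along its y, at any yaw; floor 3 mm thick, rim 3 mm thick and 10 mm high. Fixed to the bench. Origin: centre of its underside, on the bench, z up.
- square_tray: square grey drip tray with a dark floor for the square tin: inside 78 by 78 mm along its x and y, at any yaw; floor 3 mm thick, rim 3 mm thick and 10 mm high. Fixed to the bench. Origin: centre of its underside, on the bench, z up.
- paper_cups: bystander: upright stack of white paper cups, 76 mm across at the widest, 120 mm tall, light and loose, towards the robot's left. Origin: centre of its underside, z up.
- tape_roll: bystander: cardboard-brown roll of tape lying flat, 100 mm across, 48 mm tall, loose, at the far side of the work. Origin: centre of its underside, z up.
Things that resemble listed ones, but are neither listed nor needed, are in the scene too. Leave any blue look-alike of the small_cup alone. Leave any orange look-alike of the small_round_tray alone.

How it is judged:
By the outcome, as a careful person would: the job done as asked, in the order asked, and still so for the second after the job is handed in, with the robot touching nothing.
It also fails if it takes over 112 s, if anything falls off the work surface, if the arm or the gripper's body presses on something with over 40 N, if the wrist force passes 120 N, or if a joint passes its speed limit or range.

## Working session

There is one attempt and no reset: what is moved stays moved. The work goes in short steps, Python scripts to look and compute and a tool call to move; the robot and the scene stay as the last step left them, time stands still between calls to the robot, and variables do not carry over. Pictures are saved under pics/ and viewed, at most 14 in all, crops included, and the job is handed in when it is done.

Besides the shell and the picture viewer there is one more tool, called as name([rows], argument=value, ...), one row to a line, values as JSON. servo_tool: Moves the arm, as the interface text tells. Its arguments: {"type":"object","properties":{"plan":{"type":"array","items":{"type":"array","items":{"type":"number"}}},"force":{"type":"number"}},"required":["plan"]}

```bash
mkdir -p pics
cat > h.py <<'E'
import numpy as np, cv2, pickle
from station import ctrl
def snap(name,tag):
    c=ctrl.camera(name); pickle.dump(c,open(f'pics/{tag}.pkl','wb'))
    cv2.imwrite(f'pics/{tag}.png',c['pixels'][:,:,::-1]); return c
def load(tag): return pickle.load(open(f'pics/{tag}.pkl','rb'))
def world_map(c):
    h,w=c['z_map'].shape
    u,v=np.meshgrid(np.arange(w),np.arange(h))
    p=cv2.undistortPoints(np.stack([u,v],-1).reshape(-1,1,2).astype(float),c['mtx'],np.array(c['dist'])).reshape(h,w,2)
    z=c['z_map']; P=np.stack([p[...,0]*z,-p[...,1]*z,-z],-1)
    return P@c['pose'][:3,:3].T+c['pose'][:3,3]
E
python3 - <<'E'
from h import *
a=snap('scene','s0');b=snap('side','d0')
for c in(a,b): print(c['pose'].round(3),c['dist'],(c['z_map']>0).mean())
print(ctrl.get_obs())
E
```

```text
[[-0.426 -0.741  0.519  1.266]
 [ 0.905 -0.354  0.236  0.38 ]
 [ 0.009  0.57   0.822  1.2  ]
 [ 0.     0.     0.     1.   ]] [-0.09448822  0.          0.          0.          0.        ] 0.9960784912109375
[[ 0.699  0.411 -0.586 -0.213]
 [-0.715  0.395 -0.576 -0.672]
 [-0.005  0.822  0.57   0.768]
 [ 0.     0.     0.     1.   ]] [0.01193361 0.         0.         0.         0.        ] 0.9959157307942709
{'time_s': 0.1, 'qpos': array([ 1.12942264e+00,  3.00402463e-01,  1.52153412e+00,  3.43148801e-05,
        1.32072017e+00, -6.65936373e-02]), 'joint_vel': array([-0.00167617, -0.00069814, -0.00222506, -0.00089474, -0.00295288,
       -0.00029168]), 'tau': array([ 2.98227515e-04, -5.32640183e+01, -3.53288305e+01,  7.09050894e-02,
        2.35149404e-02, -8.94491478e-06]), 'ee_pos': array([0.20122259, 0.51160303, 0.20494385]), 'eef_rot': array([-3.14053312e+00, -1.03974718e-04,  2.76680404e+00]), 'force': array([-0.73895201, -0.62848142,  0.01694329]), 'moment': array([-0.02243944,  0.04146398, -0.00401171]), 'grip_force': 0.0, 'grip_width': 0.09385176583586201}
```

View pics/s0.png

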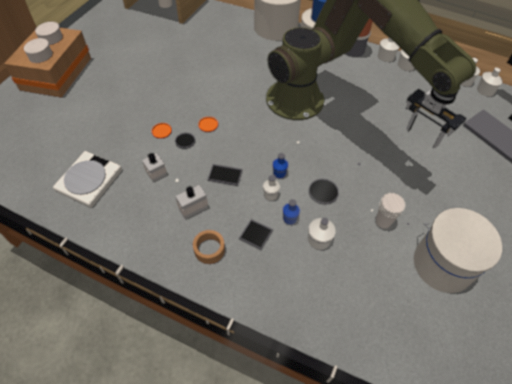

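View pics/d0.png

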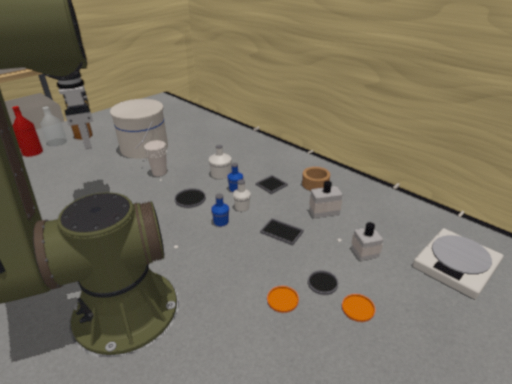

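```bash
python3 - <<'E'
from h import *
# top view ortho colour+height from both cams, 1.25mm/px, x:0.1..0.9 y:-.6...6
for t in('s0','d0'):
    c=load(t);W=world_map(c);ok=c['z_map']>0
    im=np.zeros((640,800,3),np.uint8)
    o=np.argsort(W[...,2][ok]);P=W[ok][o];col=c['pixels'][ok][o]
    # X down = decreasing x ; columns = -y
    r=((0.95-P[:,0])/0.0016).astype(int);q=((0.64-P[:,1])/0.0016).astype(int)
    m=(r>=1)&(r<638)&(q>=1)&(q<798)
    for dr in(0,1):
        for dq in(0,1): im[r[m]+dr,q[m]+dq]=col[m][:,::-1]
    cv2.imwrite(f'pics/top_{t}.png',im[:600])
E
python3 - <<'E'
from h import *
S=load('s0');D=load('d0');WS=world_map(S);WD=world_map(D)
pix={'sq_tin':((153,157),(369,230)),'ob_tin':((190,190),(327,187)),'small':((271,181),(242,187)),'large':((321,223),(220,152)),
'T_sr':((185,140),(323,282)),'T_ob':((225,174),(281,231)),'T_lr':((323,191),(190,198)),'T_sq':((256,234),(272,184)),'cups':((391,203),(155,147)),'tape':((209,247),(316,173)),'blue1':((281,157),(220,200)),'blue2':((291,203),(235,168))}
for k,(a,b) in pix.items(): print(k,WS[a[1],a[0]].round(4),WD[b[1],b[0]].round(4))
for W in(WS,WD):
    m=(abs(W[...,0]-.5)<.2)&(abs(W[...,1])<.3)&(W[...,2]<.01); print('bench z',np.median(W[m][:,2]),W[m][:,2].std())
E
```

```text
sq_tin [ 0.5897 -0.3022  0.1022] [ 0.5718 -0.3198  0.0968]
ob_tin [ 0.6633 -0.1097  0.117 ] [ 0.6496 -0.1222  0.1101]
small [0.5024 0.1049 0.094 ] [0.4876 0.0926 0.089 ]
large [0.5964 0.3121 0.1148] [0.5813 0.3073 0.1007]
T_sr [ 0.4047 -0.2964  0.0056] [ 0.406  -0.2985  0.0062]
T_ob [ 0.4862 -0.0798  0.0079] [ 0.488  -0.0782  0.0036]
T_lr [0.4005 0.2671 0.0039] [0.3997 0.2654 0.0063]
T_sq [0.6614 0.1251 0.0062] [0.666  0.1239 0.0036]
cups [0.4359 0.4905 0.122 ] [0.4173 0.4759 0.1219]
tape [ 0.7673  0.0059 -0.0009] [0.8041 0.0304 0.0296]
blue1 [0.3991 0.097  0.1022] [0.3834 0.0797 0.0969]
blue2 [0.5603 0.1994 0.1025] [0.5446 0.1868 0.0973]
bench z 0.0010904634585413575 0.003077409874822916
bench z 0.0015006387645590258 0.0020876747199774334
```

View pics/top_s0.png

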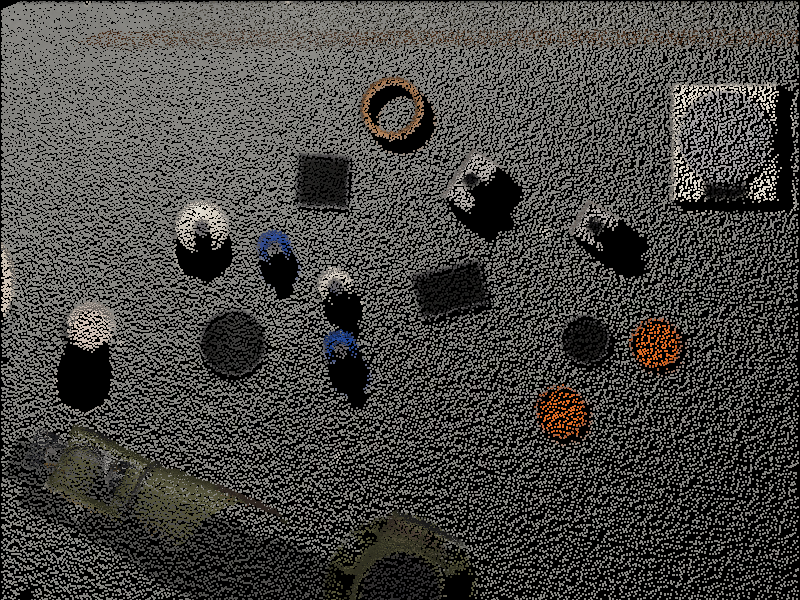

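```bash
cat > m.py <<'E'
from h import *
from scipy.optimize import least_squares
C=[load('s0'),load('d0')];Ws=[world_map(c) for c in C]
def pts(x,y,r,z0,z1,W):
    m=(np.hypot(W[...,0]-x,W[...,1]-y)<r)&(W[...,2]>z0)&(W[...,2]<z1); return W[m]
for n,x,y,r,z0,z1 in [('sq',.58,-.311,.013,.074,.1),('ob',.656,-.116,.013,.088,.114),('small',.495,.099,.012,.072,.098),('large',.589,.31,.012,.088,.114)]:
    out=[]
    for S in ([Ws[0]],[Ws[1]],Ws):
        P=np.concatenate([pts(x,y,.03,z0,z1,W) for W in S])
        f=least_squares(lambda p:np.hypot(P[:,0]-p[0],P[:,1]-p[1])-r,[x,y],loss='soft_l1',f_scale=.002)
        out.append((f.x.round(4),len(P)))
    print(n,out)
for n,x,y,h,A in [('sq',.58,-.311,.07,.03),('ob',.656,-.116,.084,.045)]:
    for S in ([Ws[0]],[Ws[1]],Ws):
        P=np.concatenate([pts(x,y,.07,.02,h+.004,W) for W in S])[:,:2]
        print(n,cv2.minAreaRect((P*1000).astype(np.float32)))
# trays: ortho at z=.003
g=.001
for n,x,y in [('T_sr',.405,-.297),('T_ob',.487,-.079),('T_lr',.4,.266),('T_sq',.664,.124)]:
    N=81;xs=x+g*np.arange(-N,N+1);ys=y+g*np.arange(-N,N+1);X,Y=np.meshgrid(xs,ys,indexing='ij')
    ms=[];vis=[]
    for c in C:
        P=np.stack([X,Y,0*X+.003],-1).reshape(-1,3);R=c['pose'][:3,:3];t=c['pose'][:3,3]
        q=(P-t)@R;q=q*[1,-1,-1]
        uv=cv2.projectPoints(q,np.zeros(3),np.zeros(3),c['mtx'],np.array(c['dist']))[0].reshape(X.shape+(2,)).astype(np.float32)
        im=cv2.remap(c['pixels'],uv[...,0],uv[...,1],cv2.INTER_LINEAR);gr=im.max(-1)
        ctr=np.median(gr[N-8:N+9,N-8:N+9]);bg=np.median(gr[:10]);m=(gr<(ctr+bg)/2).astype(np.uint8)
        _,l=cv2.connectedComponents(m);ms.append(l==l[N,N]);vis.append(im)
    ms.append(ms[0]|ms[1])
    cv2.imwrite(f'pics/{n}.png',np.hstack(vis)[:,:,::-1])
    for m in ms:
        p=np.argwhere(m).astype(np.float32); r=cv2.minAreaRect(p)
        print(n,'c',(x+g*(r[0][0]-N)).round(4),(y+g*(r[0][1]-N)).round(4),np.round(r[1],1),round(r[2],1),'mean',(p.mean(0)*g+[x-N*g,y-N*g]).round(4))
E
python3 m.py
python3 - <<'E'
import cv2,numpy as np
a=[cv2.imread(f'pics/{n}.png') for n in('T_sr','T_ob','T_lr','T_sq')]
cv2.imwrite('pics/trays.png',np.vstack([np.hstack(a[:2]),np.hstack(a[2:])]))
E
```

```text
sq [(array([ 0.587 , -0.3138]), 40), (array([ 0.5841, -0.3136]), 76), (array([ 0.5847, -0.3136]), 116)]
ob [(array([ 0.6587, -0.1138]), 50), (array([ 0.6586, -0.1148]), 61), (array([ 0.6586, -0.1144]), 111)]
small [(array([0.4919, 0.1037]), 32), (array([0.4923, 0.1034]), 46), (array([0.4921, 0.1035]), 78)]
large [(array([0.587 , 0.3169]), 37), (array([0.5848, 0.3175]), 43), (array([0.586 , 0.3172]), 80)]
sq ((589.8330078125, -309.7974548339844), (63.13163757324219, 64.22613525390625), 57.94740676879883)
sq ((582.1638793945312, -314.2113037109375), (64.58934020996094, 62.14314651489258), 59.61555862426758)
sq ((586.1363525390625, -312.1462707519531), (72.17070007324219, 66.90786743164062), 59.61555862426758)
ob ((660.7210083007812, -112.61632537841797), (55.42105484008789, 92.60386657714844), 55.04290771484375)
ob ((657.6416015625, -115.90118408203125), (57.87665557861328, 92.79595184326172), 56.413997650146484)
ob ((658.7061157226562, -114.73486328125), (60.99762725830078, 93.27915954589844), 56.413997650146484)Traceback (most recent call last):
  File "m.py", line 33, in <module>
    print(n,'c',(x+g*(r[0][0]-N)).round(4),(y+g*(r[0][1]-N)).round(4),np.round(r[1],1),round(r[2],1),'mean',(p.mean(0)*g+[x-N*g,y-N*g]).round(4))
                ^^^^^^^^^^^^^^^^^^^^^^^
AttributeError: 'float' object has no attribute 'round'
[ WARN:0@0.007] global loadsave.cpp:275 findDecoder imread_('pics/T_ob.png'): can't open/read file: check file path/integrity
[ WARN:0@0.007] global loadsave.cpp:275 findDecoder imread_('pics/T_lr.png'): can't open/read file: check file path/integrity
[ WARN:0@0.007] global loadsave.cpp:275 findDecoder imread_('pics/T_sq.png'): can't open/read file: check file path/integrity
Traceback (most recent call last):
ValueError: all the input arrays must have same number of dimensions, but the array at index 0 has 3 dimension(s) and the array at index 1 has 1 dimension(s)
```

```bash
sed -i "s/(x+g\*(r\[0\]\[0\]-N)).round(4)/round(x+g*(r[0][0]-N),4)/; s/(y+g\*(r\[0\]\[1\]-N)).round(4)/round(y+g*(r[0][1]-N),4)/" m.py
cat >> m.py <<'E'
    b=cv2.boxPoints(r);e=b[1]-b[0];f=b[2]-b[1];e=e if np.hypot(*e)>np.hypot(*f) else f
    print('long dir deg',np.degrees(np.arctan2(e[1],e[0])))
r=cv2.minAreaRect((np.concatenate([pts(.6586,-.1144,.07,.02,.088,W) for W in Ws])[:,:2]*1000).astype(np.float32))
b=cv2.boxPoints(r);e=b[1]-b[0];f=b[2]-b[1];e=e if np.hypot(*e)>np.hypot(*f) else f
print('ob tin long dir deg',np.degrees(np.arctan2(e[1],e[0])))
E
python3 m.py|tail -18
python3 - <<'E'
import cv2,numpy as np
a=[cv2.imread(f'pics/{n}.png') for n in('T_sr','T_ob','T_lr','T_sq')]
cv2.imwrite('pics/trays.png',np.vstack([np.hstack(a[:2]),np.hstack(a[2:])]))
E
```

```text
ob ((658.7061157226562, -114.73486328125), (60.99762725830078, 93.27915954589844), 56.413997650146484)
T_sr c 0.4048 -0.2977 [79.2 72.8] 45.0 mean [ 0.4047 -0.2979]
T_sr c 0.4075 -0.2955 [75. 79.] 90.0 mean [ 0.4075 -0.2957]
T_sr c 0.4065 -0.2967 [83.8 74.3] 33.7 mean [ 0.4067 -0.2969]
long dir deg 33.690056
T_ob c 0.4861 -0.0812 [ 74.8 110.5] 13.2 mean [ 0.4857 -0.0814]
T_ob c 0.489 -0.0782 [ 77.8 113.1] 13.2 mean [ 0.4893 -0.0781]
T_ob c 0.4881 -0.0789 [ 79.9 114.1] 13.2 mean [ 0.4883 -0.079 ]
long dir deg -76.84245
T_lr c 0.3995 0.2678 [104.8 108. ] 85.6 mean [0.3994 0.2681]
T_lr c 0.4042 0.2724 [109.1 102. ] 63.4 mean [0.4038 0.2725]
T_lr c 0.4023 0.2702 [115.7 106.2] 38.7 mean [0.4015 0.2709]
long dir deg 38.659805
T_sq c 0.6601 0.1233 [81.5 82.8] 86.2 mean [0.6602 0.1231]
T_sq c 0.6653 0.1272 [86.3 87.4] 87.0 mean [0.6649 0.1272]
T_sq c 0.6639 0.1263 [88.  89.9] 86.2 mean [0.6635 0.1263]
long dir deg -3.8140748
ob tin long dir deg -33.586002
```

View pics/trays.png

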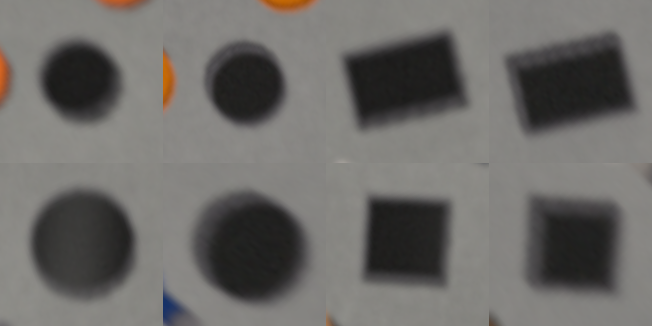

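servo_tool([
  [64, 0, 0, 0, 0, 0, 0.171],
  [64, 0, 0, 0, 0, 0, 0.171],
  [64, 0, 0, 0, 0, 0, 0.171],
  [64, 0, 0, 0, 0, 0, 0.171],
  [64, 0, 0, 0, 0, 0, 0.171],
  [64, 0, 0, 0, 0, 0, 0.171],
  [64, 0, 0, 0, 0, 0, 0.17],
  [64, 0, 0, 0, 0, 0, 0],
], force=25)

```text
time_s: 1.1
ee_pos: [0.2013, 0.5117, 0.2052]
eef_rot: [-3.141, 0.0, 1.572]
force: [0.6, 1.0, 0.3]
grip_width: 0.0601
grip_force: 0.0
```

servo_tool([
  [64, -0.028, 0.055, 0, 0, 0, 0],
  [64, -0.028, 0.055, 0, 0, 0, 0],
  [64, -0.028, 0.055, 0, 0, 0, 0],
  [64, -0.028, 0.055, 0, 0, 0, 0],
  [64, -0.028, 0.055, 0, 0, 0, 0],
  [64, -0.028, 0.055, 0, 0, 0, 0],
  [64, -0.027, 0.054, 0, 0, 0, 0],
  [64, 0, 0, 0, 0, 0, 0],
])

```text
time_s: 2.1
ee_pos: [0.5878, 0.3141, 0.204]
eef_rot: [-3.14, 0.001, 1.571]
force: [-1.3, 0.1, 1.0]
grip_width: 0.0602
grip_force: 0.0
```

Run:
```python
from h import *
c=snap('wrist','w1');W=world_map(c);print(c['pose'].round(3));o=ctrl.get_obs();print(o['ee_pos'],o['qpos'])
print((c['z_map']>0).mean(),c['z_map'].min(),c['z_map'].max())
for z0,z1 in((.088,.113),(.114,.125)):
    m=(W[...,2]>z0)&(W[...,2]<z1)&(np.hypot(W[...,0]-.586,W[...,1]-.317)<.03);P=W[m];print(len(P),P.mean(0) if len(P) else 0,P.max(0),P.min(0))
```

```text
[[ 1.    -0.    -0.     0.589]
 [ 0.001  0.965  0.263  0.391]
 [ 0.    -0.263  0.965  0.383]
 [ 0.     0.     0.     1.   ]]
[0.58616586 0.31560219 0.2042871 ] [4.38872140e-01 5.67412227e-01 1.14580455e+00 7.52535300e-05
 1.42996390e+00 4.37505748e-01]
0.9960072835286459 0.0 0.4756226
119 [0.58759559 0.32981438 0.10049762] [0.59870166 0.33205662 0.11278903] [0.57595004 0.32309889 0.08802358]
606 [0.58713359 0.32030426 0.11831977] [0.59921898 0.33248865 0.12012155] [0.57499835 0.30707262 0.11420988]
```

View pics/w1.png

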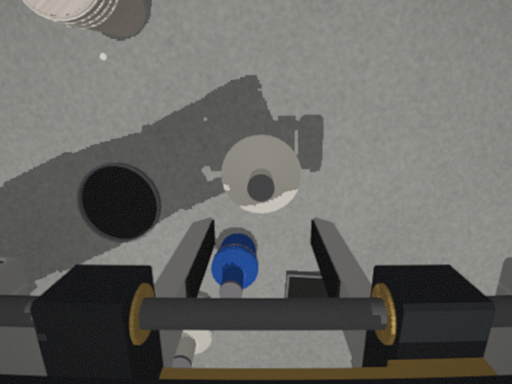

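servo_tool([
  [64, 0.0025, 0.001, 0.02, 0, 0, 0],
  [64, 0, 0, 0.028, 0, 0, 0],
  [64, 0, 0, 0.028, 0, 0, 0],
  [64, 0, 0, 0.025, 0, 0, 0],
  [64, 0, 0, 0.015, 0, 0, 0],
  [64, 0, 0, 0, 0, 0, 0],
  [10, 0, 0, 0, 0, 0, 0],
  [10, 0, 0, 0, 0, 0, 0],
])

```text
time_s: 3.15
ee_pos: [0.5867, 0.3196, 0.0905]
eef_rot: [3.14, -0.001, 1.571]
force: [0.1, 0.4, -0.7]
grip_width: 0.0433
grip_force: 0.0
```

```bash
cat > tray.py <<'E'
from h import *
def tray(c,x,y,N=81,g=.001):
    xs=x+g*np.arange(-N,N+1);ys=y+g*np.arange(-N,N+1);X,Y=np.meshgrid(xs,ys,indexing='ij')
    P=np.stack([X,Y,0*X+.003],-1).reshape(-1,3);q=(P-c['pose'][:3,3])@c['pose'][:3,:3]*[1,-1,-1]
    uv=cv2.projectPoints(q,np.zeros(3),np.zeros(3),c['mtx'],np.array(c['dist']))[0].reshape(X.shape+(2,)).astype(np.float32)
    im=cv2.remap(c['pixels'],uv[...,0],uv[...,1],cv2.INTER_LINEAR);gr=im.max(-1)
    m=(gr<np.median(gr[N-8:N+9,N-8:N+9])+18).astype(np.uint8);_,l=cv2.connectedComponents(m);p=np.argwhere(l==l[N,N]).astype(np.float32)
    r=cv2.minAreaRect(p);print('tray',round(x+g*(r[0][0]-N),4),round(y+g*(r[0][1]-N),4),np.round(r[1:2],1),round(r[2],1),'mean',(p.mean(0)*g+[x-N*g,y-N*g]).round(4))
E
python3 -c "
from tray import *
tray(load('w1'),.402,.27)"
```

```text
tray 0.4 0.268 [[98. 98.]] 90.0 mean [0.4003 0.268 ]
```

servo_tool([
  [5, 0, 0, 0, 0, 0, 0],
  [5, 0, 0, 0, 0, 0, 0],
  [5, 0, 0, 0, 0, 0, 0],
  [5, 0, 0, 0, 0, 0, 0],
  [5, 0, 0, 0, 0, 0, 0],
  [5, 0, 0, -0.012, 0, 0, 0],
  [5, 0, 0, -0.02, 0, 0, 0],
  [5, 0, 0, -0.018, 0, 0, 0],
])

```text
time_s: 4.15
ee_pos: [0.5866, 0.3194, 0.1414]
eef_rot: [3.141, -0.0, 1.571]
force: [-0.3, 0.3, -3.0]
grip_width: 0.0237
grip_force: 25.0
```

servo_tool([
  [5, -0.005, -0.019, 0, 0, 0, 0],
  [5, -0.009, -0.034, 0, 0, 0, 0],
  [5, -0.011, -0.04, 0, 0, 0, 0],
  [5, -0.011, -0.04, 0, 0, 0, 0],
  [5, -0.009, -0.034, 0, 0, 0, 0],
  [5, -0.005, -0.018, 0, 0, 0, 0],
  [5, 0, 0, 0, 0, 0, 0],
  [5, 0, 0, 0, 0, 0, 0],
])

```text
time_s: 5.15
ee_pos: [0.4022, 0.2696, 0.1402]
eef_rot: [3.14, -0.001, 1.571]
force: [0.6, 0.3, -4.1]
grip_width: 0.0236
grip_force: 25.0
```

Run:
```python
from h import *
snap('scene','s1'); snap('side','d1');o=ctrl.get_obs();print(o['ee_pos'],o['force'],o['moment'])
a=cv2.imread('pics/s1.png')[150:260,260:410];b=cv2.imread('pics/d1.png')[120:230,130:280]
cv2.imwrite('pics/v1.png',cv2.resize(np.hstack([a,b]),None,fx=2.6,fy=2.6,interpolation=2))
```

```text
[0.40204605 0.26947669 0.13963246] [-0.43897857  1.24435745 -3.4316905 ] [-0.08757071  0.06653393 -0.00495281]
```

View pics/v1.png

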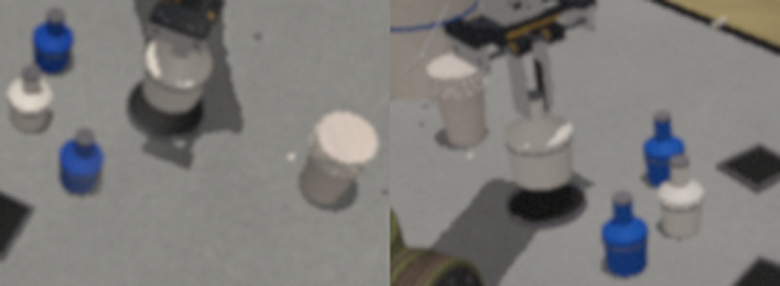

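servo_tool([
  [5, 0, 0, 0.01, 0, 0, 0],
  [5, 0, 0, 0.013, 0, 0, 0],
  [5, 0, 0, 0.011, 0, 0, 0],
  [5, 0, 0, 0.006, 0, 0, 0],
  [5, 0, 0, 0.003, 0, 0, 0],
  [5, 0, 0, 0.001, 0, 0, 0],
  [5, 0, 0, 0.001, 0, 0, 0],
  [5, 0, 0, 0, 0, 0, 0],
])

```text
time_s: 6.25
ee_pos: [0.4014, 0.2694, 0.0946]
eef_rot: [3.141, -0.0, 1.571]
force: [0.0, 0.6, -3.8]
grip_width: 0.0234
grip_force: 25.0
```

servo_tool([
  [5, 0, 0, 0.001, 0, 0, 0],
  [5, 0, 0, 0, 0, 0, 0],
  [5, 0, 0, 0.001, 0, 0, 0],
  [5, 0, 0, 0, 0, 0, 0],
  [5, 0, 0, 0.001, 0, 0, 0],
  [5, 0, 0, 0, 0, 0, 0],
  [5, 0, 0, 0, 0, 0, 0],
  [5, 0, 0, 0, 0, 0, 0],
])

```text
time_s: 7.25
ee_pos: [0.4016, 0.2695, 0.0926]
eef_rot: [3.141, -0.001, 1.571]
force: [-5.6, -2.0, 13.7]
grip_width: 0.0236
grip_force: 25.0
```

servo_tool([
  [5, 0, 0, -0.0015, 0, 0, 0],
  [5, 0, 0, 0, 0, 0, 0],
  [64, 0, 0, 0, 0, 0, 0],
  [64, 0, 0, 0, 0, 0, 0],
  [64, 0, 0, 0, 0, 0, 0],
  [64, 0, 0, 0, 0, 0, 0],
  [64, 0, 0, -0.02, 0, 0, 0],
  [64, 0, 0, -0.05, 0, 0, 0],
])

```text
time_s: 8.25
ee_pos: [0.4004, 0.2688, 0.1623]
eef_rot: [-3.138, 0.002, 1.571]
force: [-0.1, 0.7, 0.3]
grip_width: 0.0599
grip_force: 0.0
```

servo_tool([
  [64, -0.015, 0.008, -0.02, 0, 0, 0],
  [64, -0.033, 0.018, 0, 0, 0, 0],
  [64, -0.035, 0.02, 0, 0, 0, 0],
  [64, -0.035, 0.02, 0, 0, 0, 0],
  [64, -0.03, 0.016, 0, 0, 0, 0],
  [64, -0.017, 0.0095, 0, 0, 0, 0],
  [64, 0, 0, 0, 0, 0, 0],
  [64, 0, 0, 0, 0, 0, 0],
])

```text
time_s: 9.25
ee_pos: [0.4925, 0.1051, 0.1829]
eef_rot: [-3.141, -0.0, 1.571]
force: [-0.2, 0.1, -0.4]
grip_width: 0.0601
grip_force: 0.0
```

```bash
cat >> tray.py <<'E'
def top(c,x,y,h):
    W=world_map(c);m=(W[...,2]>h-.005)&(W[...,2]<h+.006)&(np.hypot(W[...,0]-x,W[...,1]-y)<.03);P=W[m]
    print('top',len(P),((P.max(0)+P.min(0))/2).round(4),P.mean(0).round(4),np.ptp(P,0).round(4))
E
python3 - <<'E'
from tray import *
c=snap('wrist','w2');o=ctrl.get_obs();print(o['ee_pos'],o['qpos'])
top(c,.492,.1035,.102)
s=snap('scene','s2');d=snap('side','d2')
# large cup check
for q in(c,s,d):
    W=world_map(q);m=(abs(W[...,2]-.119)<.006)&(np.hypot(W[...,0]-.4015,W[...,1]-.2695)<.03);print(m.sum(),W[m].mean(0) if m.any() else 0)
E
```

```text
[0.49249083 0.10518498 0.1829766 ] [1.37591329e-01 2.17019334e-01 1.67923589e+00 1.63946543e-04
 1.24535926e+00 1.36598359e-01]
top 607 [0.4945 0.1044 0.1012] [0.4941 0.1048 0.1023] [0.024  0.0244 0.0062]
3 [0.40135707 0.25777609 0.11385785]
43 [0.40577396 0.268491   0.12016005]
40 [0.39766704 0.26400069 0.12017824]
```

View pics/w2.png

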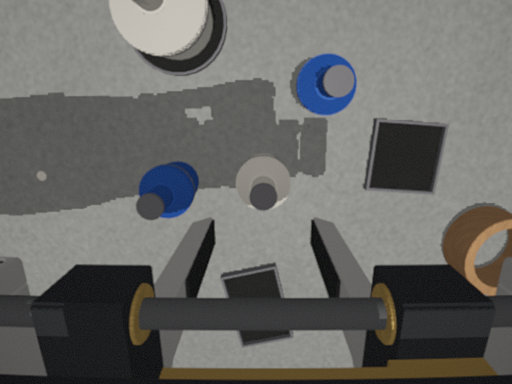

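servo_tool([
  [64, 0, 0.001, 0.02, 0, 0, 0],
  [64, 0, 0, 0.03, 0, 0, 0],
  [64, 0, 0, 0.03, 0, 0, 0],
  [64, 0, 0, 0.021, 0, 0, 0],
  [64, 0, 0, 0.009, 0, 0, 0],
  [20, 0, 0, 0, 0, 0, 0],
  [5, 0, 0, 0, 0, 0, 0],
  [5, 0, 0, 0, 0, 0, 0],
])

```text
time_s: 10.4
ee_pos: [0.4942, 0.1044, 0.0737]
eef_rot: [3.14, -0.0, 1.571]
force: [-0.3, 0.6, -0.1]
grip_width: 0.0338
grip_force: 0.0
```

servo_tool([
  [5, 0, 0, 0, 0, 0, 0],
  [5, 0, 0, 0, 0, 0, 0],
  [5, 0, 0, 0, 0, 0, 0],
  [5, 0, 0, 0, 0, 0, 0],
  [5, 0, 0, -0.02, 0, 0, 0],
  [5, 0, 0, -0.04, 0, 0, 0],
  [5, 0, 0, -0.05, 0, 0, 0],
  [5, 0, 0, -0.03, 0, 0, 0],
])

```text
time_s: 11.4
ee_pos: [0.4941, 0.1043, 0.215]
eef_rot: [3.14, -0.0, 1.571]
force: [-0.3, 0.2, -1.1]
grip_width: 0.0235
grip_force: 25.0
```

servo_tool([
  [5, -0.03, -0.006, 0, 0, 0, 0],
  [5, -0.055, -0.012, 0, 0, 0, 0],
  [5, -0.062, -0.014, 0, 0, 0, 0],
  [5, -0.062, -0.014, 0, 0, 0, 0],
  [5, -0.062, -0.014, 0, 0, 0, 0],
  [5, -0.06, -0.013, 0, 0, 0, 0],
  [5, -0.045, -0.01, 0, 0, 0, 0],
  [5, -0.024, -0.0045, 0, 0, 0, 0],
])

```text
time_s: 12.4
ee_pos: [0.406, -0.2946, 0.2124]
eef_rot: [-3.141, -0.0, 1.569]
force: [-0.5, 0.6, -0.7]
grip_width: 0.0238
grip_force: 25.0
```

servo_tool([
  [5, 0, 0, 0, 0, 0, 0],
  [5, 0, 0, 0.015, 0, 0, 0],
  [5, 0, 0, 0.025, 0, 0, 0],
  [5, 0, 0, 0.025, 0, 0, 0],
  [5, 0, 0, 0.02, 0, 0, 0],
  [5, 0, 0, 0.01, 0, 0, 0],
  [5, 0, 0, 0, 0, 0, 0],
  [5, 0, 0, 0, 0, 0, 0],
])

```text
time_s: 13.4
ee_pos: [0.4074, -0.2926, 0.1186]
eef_rot: [3.141, 0.001, 1.571]
force: [0.3, 0.3, -0.7]
grip_width: 0.0232
grip_force: 25.0
```

Run:
```python
from h import *
s=snap('scene','s3'); d=snap('side','d3');o=ctrl.get_obs();print(o['ee_pos'],o['force'],o['qpos'])
a=cv2.imread('pics/s3.png')[80:190,120:270];b=cv2.imread('pics/d3.png')[200:310,250:400]
cv2.imwrite('pics/v3.png',cv2.resize(np.hstack([a,b]),None,fx=2.6,fy=2.6,interpolation=2))
```

```text
[ 0.40733765 -0.29271114  0.11861826] [-0.04062095  1.04596483 -0.31963335] [-6.96126308e-01  2.85335751e-01  1.75510204e+00 -5.36931365e-06
  1.09996838e+00 -6.96213296e-01]
```

View pics/v3.png

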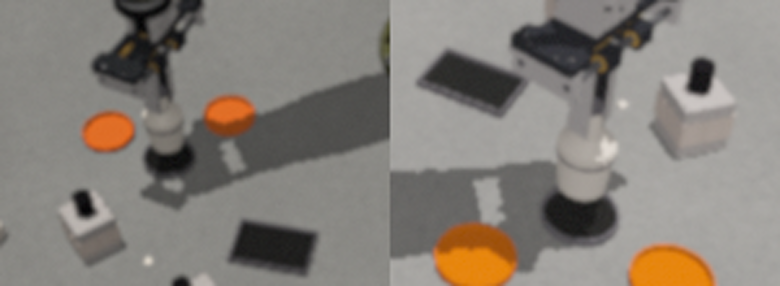

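servo_tool([
  [5, -0.004, -0.001, 0.008, 0, 0, 0],
  [5, 0, 0, 0.013, 0, 0, 0],
  [5, 0, 0, 0.011, 0, 0, 0],
  [5, 0, 0, 0.006, 0, 0, 0],
  [5, 0, 0, 0.003, 0, 0, 0],
  [5, 0, 0, 0.001, 0, 0, 0],
  [5, 0, 0, 0, 0, 0, 0],
  [5, 0, 0, 0, 0, 0, 0],
])

```text
time_s: 14.5
ee_pos: [0.4062, -0.2967, 0.0762]
eef_rot: [3.141, 0.0, 1.571]
force: [-1.4, -0.3, 1.7]
grip_width: 0.0237
grip_force: 25.0
```

servo_tool([
  [5, 0, 0, 0.001, 0, 0, 0],
  [5, 0, 0, 0, 0, 0, 0],
  [5, 0, 0, 0.001, 0, 0, 0],
  [5, 0, 0, 0, 0, 0, 0],
  [5, 0, 0, 0, 0, 0, 0],
  [5, 0, 0, 0, 0, 0, 0],
  [5, 0, 0, 0, 0, 0, 0],
  [5, 0, 0, 0, 0, 0, 0],
])

```text
time_s: 15.5
ee_pos: [0.4064, -0.2972, 0.0761]
eef_rot: [3.14, 0.002, 1.571]
force: [-8.7, 3.7, 25.7]
grip_width: 0.0232
grip_force: 25.1
```

servo_tool([
  [5, 0, 0, -0.0017, 0, 0, 0],
  [5, 0, 0, 0, 0, 0, 0],
  [64, 0, 0, 0, 0, 0, 0],
  [64, 0, 0, 0, 0, 0, 0],
  [64, 0, 0, 0, 0, 0, 0],
  [64, 0, 0, 0, 0, 0, 0],
  [64, 0, 0, -0.03, 0, 0, 0],
  [64, 0, 0, -0.06, 0, 0, 0],
])

```text
time_s: 16.5
ee_pos: [0.4052, -0.2959, 0.165]
eef_rot: [-3.138, -0.003, 1.571]
force: [0.3, -0.6, 0.6]
grip_width: 0.0598
grip_force: 0.0
```

servo_tool([
  [64, 0.01, 0.015, -0.03, 0, 0, 0],
  [64, 0.028, 0.04, -0.01, 0, 0, 0],
  [64, 0.034, 0.046, 0, 0, 0, 0],
  [64, 0.034, 0.046, 0, 0, 0, 0],
  [64, 0.034, 0.046, 0, 0, 0, 0],
  [64, 0.026, 0.038, 0, 0, 0, 0],
  [64, 0.016, 0.022, 0, 0, 0, 0],
  [64, 0, 0, 0, 0, 0, 0],
])

```text
time_s: 17.5
ee_pos: [0.6597, -0.1134, 0.2047]
eef_rot: [-3.141, -0.0, 1.573]
force: [-0.9, -0.2, 0.4]
grip_width: 0.06
grip_force: 0.0
```

Run:
```python
from tray import *
c=snap('wrist','w3');o=ctrl.get_obs();print(o['ee_pos'],o['qpos'])
top(c,.6586,-.1144,.118)
W=world_map(c);m=(abs(W[...,2]-.084)<.006)&(np.hypot(W[...,0]-.659,W[...,1]+.114)<.06);print(cv2.minAreaRect((W[m][:,:2]*1000).astype(np.float32)))
s=snap('scene','s4');d=snap('side','d4')
for q in(s,d):
    W=world_map(q);m=(abs(W[...,2]-.103)<.006)&(np.hypot(W[...,0]-.4065,W[...,1]+.2965)<.03);print(m.sum(),W[m].mean(0) if m.any() else 0)
```

```text
[ 0.6589802  -0.11430212  0.20494196] [-2.26447872e-01  5.74159254e-01  1.13402477e+00 -1.17134735e-04
  1.43436129e+00 -2.27354287e-01]
top 619 [ 0.6613 -0.1131  0.1164] [ 0.6612 -0.1124  0.118 ] [0.0254 0.026  0.0067]
((661.4263916015625, -113.20110321044922), (50.308677673339844, 90.26482391357422), 57.103553771972656)
0 0
80 [ 0.40201718 -0.30034339  0.10468367]
```

View pics/w3.png

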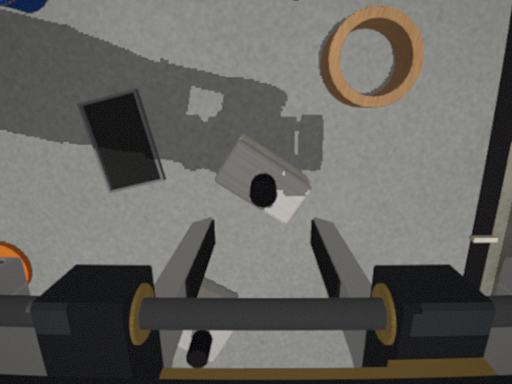

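servo_tool([
  [64, 0.001, 0.002, 0.02, 0, 0, 0],
  [64, 0, 0, 0.03, 0, 0, 0],
  [64, 0, 0, 0.03, 0, 0, 0],
  [64, 0, 0, 0.025, 0, 0, 0],
  [64, 0, 0, 0.0105, 0, 0, 0],
  [20, 0, 0, 0, 0, 0, 0],
  [5, 0, 0, 0, 0, 0, 0],
  [5, 0, 0, 0, 0, 0, 0],
], force=35)

```text
time_s: 18.65
ee_pos: [0.6614, -0.1137, 0.0911]
eef_rot: [3.14, 0.0, 1.571]
force: [0.8, -0.4, 0.1]
grip_width: 0.0335
grip_force: 0.0
```

Run:
```python
from tray import *
tray(load('w3'),.4875,-.0795)
tray(load('w2'),.6625,.125)
```

```text
tray 0.4856 -0.08 [[ 65.1 107.1]] 13.1 mean [ 0.4855 -0.0793]
tray 0.6648 0.1234 [[77.1 76.7]] 86.2 mean [0.6648 0.1234]
```

servo_tool([
  [5, 0, 0, 0, 0, 0, 0],
  [5, 0, 0, 0, 0, 0, 0],
  [5, 0, 0, 0, 0, 0, 0],
  [5, 0, 0, 0, 0, 0, 0],
  [5, 0, 0, -0.015, 0, 0, 0],
  [5, 0, 0, -0.025, 0, 0, 0],
  [5, 0, 0, -0.02, 0, 0, 0],
  [5, 0, 0, 0, 0, 0, 0],
])

```text
time_s: 19.65
ee_pos: [0.6617, -0.1137, 0.1518]
eef_rot: [3.139, 0.001, 1.571]
force: [1.1, -1.0, -5.3]
grip_width: 0.0255
grip_force: 35.0
```

servo_tool([
  [5, 0.003, -0.015, 0, 0, 0, 0],
  [5, 0.006, -0.032, 0, 0, 0, 0],
  [5, 0.008, -0.042, 0, 0, 0, 0],
  [5, 0.008, -0.042, 0, 0, 0, 0],
  [5, 0.006, -0.03, 0, 0, 0, 0],
  [5, 0.003, -0.014, 0, 0, 0, 0],
  [5, 0, 0, 0, 0, 0, 0],
  [5, 0, 0, 0, 0, 0, 0],
])

```text
time_s: 20.65
ee_pos: [0.4865, -0.0797, 0.1499]
eef_rot: [-3.141, -0.0, 1.571]
force: [-0.4, -0.3, -4.6]
grip_width: 0.0254
grip_force: 35.0
```

servo_tool([
  [5, 0, 0, 0, 0, 0, 0.07],
  [5, 0, 0, 0, 0, 0, 0.14],
  [5, 0, 0, 0, 0, 0, 0.17],
  [5, 0, 0, 0, 0, 0, 0.17],
  [5, 0, 0, 0, 0, 0, 0.14],
  [5, 0, 0, 0, 0, 0, 0.078],
  [5, 0, 0, 0, 0, 0, 0],
  [5, 0, 0, 0, 0, 0, 0],
])

```text
time_s: 21.65
ee_pos: [0.4863, -0.0796, 0.1499]
eef_rot: [-3.141, 0.0, 0.805]
force: [0.7, 0.0, -4.5]
grip_width: 0.0257
grip_force: 35.0
```

Run:
```python
from h import *
s=snap('scene','s5'); d=snap('side','d5');o=ctrl.get_obs();print(o['ee_pos'],o['eef_rot'],o['force'],o['moment'],o['qpos'])
a=cv2.imread('pics/s5.png')[100:210,150:300];b=cv2.imread('pics/d5.png')[150:260,210:360]
cv2.imwrite('pics/v5.png',cv2.resize(np.hstack([a,b]),None,fx=2.6,fy=2.6,interpolation=2))
```

```text
[ 0.48615383 -0.07958995  0.15002763] [-3.14144164e+00  4.89904446e-05  8.03997432e-01] [ 0.06273361  0.56206689 -4.27430054] [-0.05668009  0.11333877 -0.01722214] [-2.36657034e-01  2.28336794e-01  1.74698449e+00  3.70867265e-05
  1.16642643e+00  5.30127271e-01]
```

View pics/v5.png

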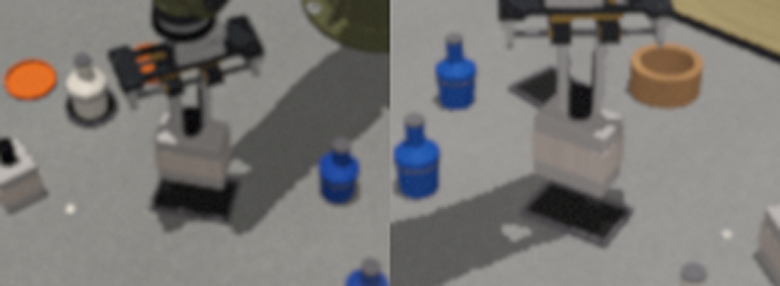

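Run:
```python
from h import *
for t in('s5','d5'):
    W=world_map(load(t));m=(W[...,2]>.08)&(W[...,2]<.147)&(np.hypot(W[...,0]-.486,W[...,1]+.08)<.065);print(cv2.minAreaRect((W[m][:,:2]*1000).astype(np.float32)))
```

```text
((489.1475524902344, -76.67182922363281), (55.24894332885742, 91.0507583618164), 13.35959529876709)
((481.5583801269531, -80.97281646728516), (55.033599853515625, 95.1244125366211), 16.051288604736328)
```

servo_tool([
  [5, 0, 0, 0.01, 0, 0, 0],
  [5, 0, 0, 0.015, 0, 0, 0],
  [5, 0, 0, 0.015, 0, 0, 0],
  [5, 0, 0, 0.009, 0, 0, 0],
  [5, 0, 0, 0.004, 0, 0, 0],
  [5, 0, 0, 0.002, 0, 0, 0],
  [5, 0, 0, 0, 0, 0, 0],
  [5, 0, 0, 0, 0, 0, 0],
])

```text
time_s: 22.75
ee_pos: [0.4862, -0.0796, 0.0954]
eef_rot: [3.141, -0.0, 0.803]
force: [0.5, 0.4, -5.4]
grip_width: 0.0254
grip_force: 35.0
```

servo_tool([
  [5, 0, 0, 0.001, 0, 0, 0],
  [5, 0, 0, 0, 0, 0, 0],
  [5, 0, 0, 0.001, 0, 0, 0],
  [5, 0, 0, 0, 0, 0, 0],
  [5, 0, 0, 0, 0, 0, 0],
  [5, 0, 0, 0, 0, 0, 0],
  [5, 0, 0, 0, 0, 0, 0],
  [5, 0, 0, 0, 0, 0, 0],
])

```text
time_s: 23.75
ee_pos: [0.4862, -0.0795, 0.0936]
eef_rot: [3.141, -0.0, 0.803]
force: [-2.7, 3.6, 6.3]
grip_width: 0.0253
grip_force: 35.0
```

Touching. One more slight step, then release.

servo_tool([
  [5, 0, 0, 0, 0, 0, 0],
  [5, 0, 0, 0, 0, 0, 0],
  [64, 0, 0, 0, 0, 0, 0],
  [64, 0, 0, 0, 0, 0, 0],
  [64, 0, 0, 0, 0, 0, 0],
  [64, 0, 0, 0, 0, 0, 0],
  [64, 0, 0, -0.03, 0, 0, 0],
  [64, 0, 0, -0.06, 0, 0, 0],
])

```text
time_s: 24.75
ee_pos: [0.485, -0.0794, 0.1826]
eef_rot: [-3.138, 0.002, 0.803]
force: [0.5, -0.7, 0.3]
grip_width: 0.0603
grip_force: 0.0
```

servo_tool([
  [64, 0, 0, -0.02, 0, 0, -0.07],
  [64, 0, 0, 0, 0, 0, -0.14],
  [64, 0, 0, 0, 0, 0, -0.17],
  [64, 0, 0, 0, 0, 0, -0.17],
  [64, 0, 0, 0, 0, 0, -0.14],
  [64, 0, 0, 0, 0, 0, -0.078],
  [64, 0, 0, 0, 0, 0, 0],
  [64, 0, 0, 0, 0, 0, 0],
])

```text
time_s: 25.75
ee_pos: [0.4861, -0.0796, 0.2031]
eef_rot: [3.142, 0.0, 1.569]
force: [-0.4, -0.2, 0.5]
grip_width: 0.0602
grip_force: 0.0
```

servo_tool([
  [64, -0.018, 0.008, 0, 0, 0, 0],
  [64, -0.036, 0.015, 0, 0, 0, 0],
  [64, -0.042, 0.018, 0, 0, 0, 0],
  [64, -0.042, 0.018, 0, 0, 0, 0],
  [64, -0.042, 0.018, 0, 0, 0, 0],
  [64, -0.034, 0.015, 0, 0, 0, 0],
  [64, -0.019, 0.008, 0, 0, 0, 0],
  [64, 0, 0, 0, 0, 0, 0],
])

```text
time_s: 26.75
ee_pos: [0.5858, -0.3144, 0.2021]
eef_rot: [-3.141, -0.0, 1.568]
force: [0.4, 0.3, 0.1]
grip_width: 0.0602
grip_force: 0.0
```

Run:
```python
from tray import *
c=snap('wrist','w4');o=ctrl.get_obs();print(o['ee_pos'],o['qpos'])
top(c,.586,-.313,.104)
W=world_map(c);m=(abs(W[...,2]-.07)<.005)&(np.hypot(W[...,0]-.586,W[...,1]+.313)<.06);print(cv2.minAreaRect((W[m][:,:2]*1000).astype(np.float32)))
```

```text
[ 0.58570691 -0.31331289  0.20238807] [-5.46344988e-01  5.64464068e-01  1.15463425e+00  4.00897821e-05
  1.42339437e+00 -5.44917533e-01]
top 584 [ 0.5865 -0.3121  0.1026] [ 0.5865 -0.3113  0.104 ] [0.0245 0.0257 0.007 ]
((586.70751953125, -312.00250244140625), (60.2899055480957, 59.98799133300781), 59.605010986328125)
```

View pics/w4.png

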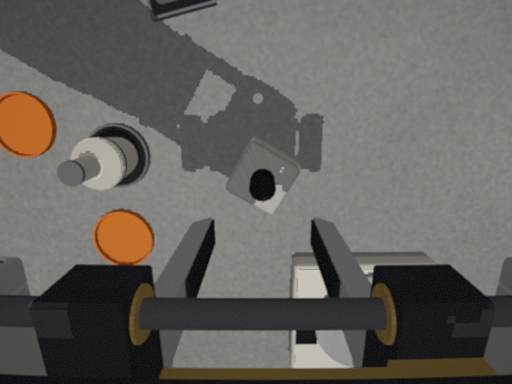

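servo_tool([
  [64, 0.001, 0.001, 0.025, 0, 0, 0],
  [64, 0, 0, 0.033, 0, 0, 0],
  [64, 0, 0, 0.033, 0, 0, 0],
  [64, 0, 0, 0.026, 0, 0, 0],
  [64, 0, 0, 0.01, 0, 0, 0],
  [20, 0, 0, 0, 0, 0, 0],
  [5, 0, 0, 0, 0, 0, 0],
  [5, 0, 0, 0, 0, 0, 0],
])

```text
time_s: 27.8
ee_pos: [0.5874, -0.3118, 0.0772]
eef_rot: [3.14, 0.001, 1.571]
force: [-0.9, -0.4, 0.1]
grip_width: 0.0334
grip_force: 0.0
```

servo_tool([
  [5, 0, 0, 0, 0, 0, 0],
  [5, 0, 0, 0, 0, 0, 0],
  [5, 0, 0, 0, 0, 0, 0],
  [5, 0, 0, 0, 0, 0, 0],
  [5, 0, 0, -0.02, 0, 0, 0],
  [5, 0, 0, -0.045, 0, 0, 0],
  [5, 0, 0, -0.055, 0, 0, 0],
  [5, 0, 0, -0.04, 0, 0, 0],
])

```text
time_s: 28.8
ee_pos: [0.5872, -0.3115, 0.2398]
eef_rot: [3.139, 0.001, 1.571]
force: [0.6, -0.2, -3.0]
grip_width: 0.0256
grip_force: 34.9
```

servo_tool([
  [5, 0.025, 0.004, 0, 0, 0, 0],
  [5, 0.05, 0.009, 0, 0, 0, 0],
  [5, 0.055, 0.01, 0, 0, 0, 0],
  [5, 0.058, 0.01, 0, 0, 0, 0],
  [5, 0.058, 0.01, 0, 0, 0, 0],
  [5, 0.058, 0.01, 0, 0, 0, 0],
  [5, 0.055, 0.01, 0, 0, 0, 0],
  [5, 0.045, 0.008, 0, 0, 0, 0],
])

```text
time_s: 29.8
ee_pos: [0.6571, 0.0959, 0.2347]
eef_rot: [-3.139, -0.0, 1.572]
force: [0.5, 0.5, -3.7]
grip_width: 0.0252
grip_force: 34.9
```

servo_tool([
  [5, 0.025, 0.004, 0, 0, 0, 0],
  [5, 0.007, 0.002, 0, 0, 0, 0],
  [5, 0, 0, 0.02, 0, 0, -0.08],
  [5, 0, 0, 0.025, 0, 0, -0.15],
  [5, 0, 0, 0.025, 0, 0, -0.15],
  [5, 0, 0, 0.02, 0, 0, -0.084],
  [5, 0, 0, 0, 0, 0, 0],
  [5, 0, 0, 0, 0, 0, 0],
])

```text
time_s: 30.8
ee_pos: [0.6644, 0.1238, 0.1472]
eef_rot: [3.141, 0.0, 2.032]
force: [-0.4, 0.7, -2.1]
grip_width: 0.0254
grip_force: 34.9
```

Run:
```python
from h import *
s=snap('scene','s6'); d=snap('side','d6');o=ctrl.get_obs();print(o['ee_pos'],o['eef_rot'],o['force'],o['qpos'])
x,y,z=o['ee_pos']
for q in(s,d):
    W=world_map(q);m=(W[...,2]>z-.065)&(W[...,2]<z-.002)&(np.hypot(W[...,0]-x,W[...,1]-y)<.046);print(cv2.minAreaRect((W[m][:,:2]*1000).astype(np.float32)))
a=cv2.imread('pics/s6.png')[160:270,190:340];b=cv2.imread('pics/d6.png')[120:230,200:350]
cv2.imwrite('pics/v6.png',cv2.resize(np.hstack([a,b]),None,fx=2.6,fy=2.6,interpolation=2))
```

```text
[0.6644603  0.12410033 0.14736304] [3.14004308e+00 5.63680749e-04 2.03307172e+00] [ 0.25729484 -0.92238449 -2.07107089] [ 1.30480092e-01  6.29067779e-01  1.18196570e+00 -2.90234331e-05
  1.32891051e+00 -3.31788806e-01]
((666.9835205078125, 123.67794799804688), (60.95649719238281, 58.795135498046875), 86.43680572509766)
((660.9876098632812, 118.04622650146484), (62.73028564453125, 63.42621994018555), 84.5373306274414)
```

View pics/v6.png

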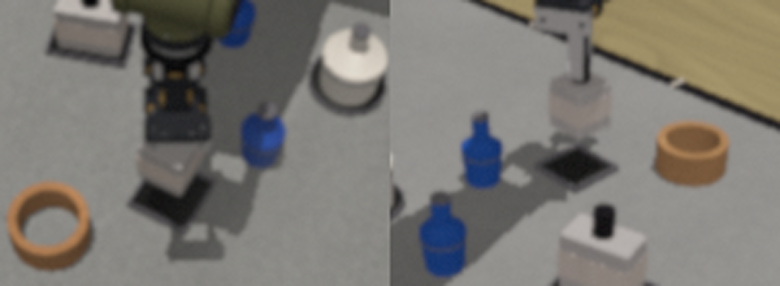

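servo_tool([
  [5, 0, 0, 0.012, 0, 0, 0],
  [5, 0, 0, 0.018, 0, 0, 0],
  [5, 0, 0, 0.018, 0, 0, 0],
  [5, 0, 0, 0.011, 0, 0, 0],
  [5, 0, 0, 0.005, 0, 0, 0],
  [5, 0, 0, 0.002, 0, 0, 0],
  [5, 0, 0, 0, 0, 0, 0],
  [5, 0, 0, 0, 0, 0, 0],
])

```text
time_s: 31.9
ee_pos: [0.6643, 0.1245, 0.0807]
eef_rot: [3.141, 0.0, 2.035]
force: [0.8, -1.0, -2.5]
grip_width: 0.0254
grip_force: 34.9
```

servo_tool([
  [5, 0, 0, 0.001, 0, 0, 0],
  [5, 0, 0, 0, 0, 0, 0],
  [5, 0, 0, 0.001, 0, 0, 0],
  [5, 0, 0, 0, 0, 0, 0],
  [5, 0, 0, 0, 0, 0, 0],
  [5, 0, 0, 0, 0, 0, 0],
  [5, 0, 0, 0, 0, 0, 0],
  [5, 0, 0, 0, 0, 0, 0],
])

```text
time_s: 32.9
ee_pos: [0.6644, 0.1244, 0.0796]
eef_rot: [3.14, 0.001, 2.035]
force: [-5.0, -1.2, 9.1]
grip_width: 0.0255
grip_force: 35.0
```

Contact; release and rise, then move back clear of everything.

servo_tool([
  [5, 0, 0, 0, 0, 0, 0],
  [64, 0, 0, 0, 0, 0, 0],
  [64, 0, 0, 0, 0, 0, 0],
  [64, 0, 0, 0, 0, 0, 0],
  [64, 0, 0, 0, 0, 0, 0],
  [64, 0, 0, -0.03, 0, 0, 0],
  [64, 0, 0, -0.06, 0, 0, 0],
  [64, 0, 0, -0.06, 0, 0, 0],
])

```text
time_s: 33.9
ee_pos: [0.6638, 0.1244, 0.2298]
eef_rot: [-3.141, -0.0, 2.035]
force: [1.1, -0.1, 0.7]
grip_width: 0.0603
grip_force: 0.0
```

servo_tool([
  [64, 0, -0.02, -0.02, 0, 0, 0],
  [64, 0, -0.04, 0, 0, 0, 0],
  [64, 0, -0.05, 0, 0, 0, 0],
  [64, 0, -0.05, 0, 0, 0, 0],
  [64, 0, -0.04, 0, 0, 0, 0],
  [64, 0, -0.02, 0, 0, 0, 0],
  [64, 0, 0, 0, 0, 0, 0],
  [64, 0, 0, 0, 0, 0, 0],
])

```text
time_s: 34.9
ee_pos: [0.4679, 0.0262, 0.2482]
eef_rot: [3.141, 0.0, 2.035]
force: [0.2, -0.0, -0.3]
grip_width: 0.0602
grip_force: 0.0
```

Run:
```python
from h import *
snap('scene','s7'); snap('side','d7');o=ctrl.get_obs();print(o['ee_pos'],o['force'])
a=cv2.imread('pics/s7.png')[100:270,130:430];b=cv2.imread('pics/d7.png')[130:330,130:430]
cv2.imwrite('pics/v7.png',np.vstack([cv2.resize(a,(510,289)),cv2.resize(b,(450,300)) if 0 else cv2.resize(b,(510,311))[:311]]))
```

```text
[0.46783241 0.02627969 0.24792054] [ 0.67986664 -0.00650359  0.22547764]
```

View pics/v7.png

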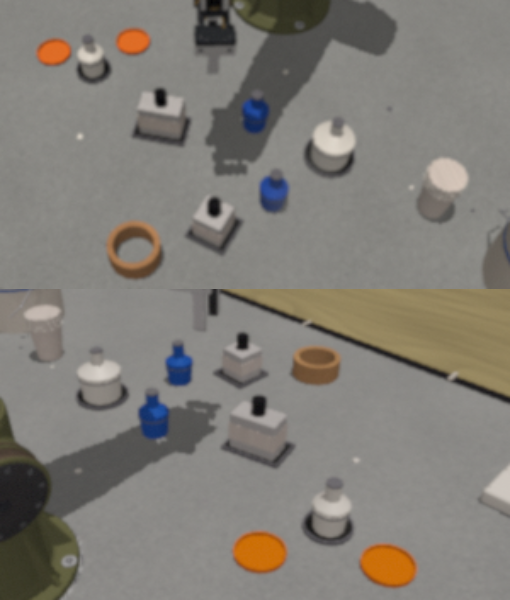

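Both views show all four items upright inside their own trays: large cup at (333,145), small cup at (91,60), oblong tin at (161,115) and square tin at (214,220) in the upper view. The bystanders have not moved.

```bash
python3 -c "
from station import ctrl
print(ctrl.hand_in())"
```

```text
the job is handed in; nothing more can be done
None
```

Both cups and both tins are upright in their matching trays and released, nothing else was moved, and the job was handed in at about 35 s of the 112 s allowed; the verdict was not shown.

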